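# Carry the sauce bottles from the filling board to the serving rack in reverse order

### The job

The serving rack is used from its other end, so move the four sauce bottles from the wooden board into the four wells of the blue rack in reverse order: the bottle nearest the robot goes into the rack's far end well, the next into the well before it, and so on, until the bottle farthest from the robot stands in the well nearest the robot. Set each down upright on the well's floor without dropping or tipping it over, let go, and leave the small white bowl between board and rack where it is.

Things in the scene. Friction and masses are not known exactly. Their poses are not given: they have to be found in the camera images.
- bottle_red: red sauce squeeze bottle, rigid, closed, about 0.24 kg: upright cylinder 50 mm in diameter up to 104 mm above its underside, then a shoulder, a 36 mm collar (114 to 124 mm) and a pointed nozzle up to 142 mm. Origin at the centre of its underside, z up along the bottle.
- bottle_yellow: yellow sauce squeeze bottle, rigid, closed, about 0.24 kg: upright cylinder 50 mm in diameter up to 104 mm above its underside, then a shoulder, a 36 mm collar (114 to 124 mm) and a pointed nozzle up to 142 mm. Origin at the centre of its underside, z up along the bottle.
- bottle_white: white sauce squeeze bottle, rigid, closed, about 0.24 kg: upright cylinder 50 mm in diameter up to 104 mm above its underside, then a shoulder, a 36 mm collar (114 to 124 mm) and a pointed nozzle up to 142 mm. Origin at the centre of its underside, z up along the bottle.
- bottle_green: green sauce squeeze bottle, rigid, closed, about 0.24 kg: upright cylinder 50 mm in diameter up to 104 mm above its underside, then a shoulder, a 36 mm collar (114 to 124 mm) and a pointed nozzle up to 142 mm. Origin at the centre of its underside, z up along the bottle.
- coaster_red: red coaster, 70 x 80 mm, rim 9 mm high, fixed on the wooden board; the red bottle stands in it at the start, on its floor 4 mm up, its rim showing around the bottle. Origin: centre of its underside, 12 mm above the table. The four coasters form a row along their x axes at 75 mm pitch; x points away from the robot (within 13 degrees of straight ahead).
- coaster_yellow: yellow coaster, 70 x 80 mm, rim 9 mm high, fixed on the wooden board; the yellow bottle stands in it at the start, on its floor 4 mm up, its rim showing around the bottle. Origin: centre of its underside, 12 mm above the table. The four coasters form a row along their x axes at 75 mm pitch; x points away from the robot (within 13 degrees of straight ahead).
- coaster_white: white coaster, 70 x 80 mm, rim 9 mm high, fixed on the wooden board; the white bottle stands in it at the start, on its floor 4 mm up, its rim showing around the bottle. Origin: centre of its underside, 12 mm above the table. The four coasters form a row along their x axes at 75 mm pitch; x points away from the robot (within 13 degrees of straight ahead).
- coaster_green: green coaster, 70 x 80 mm, rim 9 mm high, fixed on the wooden board; the green bottle stands in it at the start, on its floor 4 mm up, its rim showing around the bottle. Origin: centre of its underside, 12 mm above the table. The four coasters form a row along their x axes at 75 mm pitch; x points away from the robot (within 13 degrees of straight ahead).
- rack: blue rack with black floor, fixed: four wells in a row along its x axis, which points away from the robot (within 13 degrees of straight ahead). Origin: table level, middle of the row; well centres at x = -112.5 (nearest the robot), -37.5, 37.5, 112.5 mm, y = 0. Wells 70 mm square inside, floor 4 mm and wall tops 24 mm above the table. A salt shaker, 80 mm high, stands past the far well.
- bowl: small empty white bowl, 72 mm across, 40 mm high, loose on the table between the board and the rack. Origin at the centre of its underside. To be left alone.
Mind the look-alikes: they are no part of the job. What is shaped like the bottle_red but purple is not meant.

How it is judged (in metres and radians):
At the end, for the whole second after the job is handed in: All bottles released and still in wells of the rack, one each, within 15 mm of the well's centre, underside less than 10 mm above the table, within 0.1 rad of upright, in exactly the reverse of the coasters' order (near coaster, far well); bowl within 30 mm of its start ((x of bottle_red in the frame of rack between -0.1275 and -0.0975 m or x of bottle_red in the frame of rack between -0.0525 and -0.0225 m or x of bottle_red in the frame of rack between 0.0225 and 0.0525 m or x of bottle_red in the frame of rack between 0.0975 and 0.1275 m) and y of bottle_red in the frame of rack between -0.015 and 0.015 m and z of each of bottle_red, bottle_yellow, bottle_white, bottle_green in the frame of rack below 0.01 m and angle between each of bottle_red, bottle_yellow, bottle_white, bottle_green's own z axis and vertical below 0.1 rad and linear speed of each of bottle_red, bottle_yellow, bottle_white, bottle_green below 0.02 m/s and (x of bottle_yellow in the frame of rack between -0.1275 and -0.0975 m or x of bottle_yellow in the frame of rack between -0.0525 and -0.0225 m or x of bottle_yellow in the frame of rack between 0.0225 and 0.0525 m or x of bottle_yellow in the frame of rack between 0.0975 and 0.1275 m) and y of bottle_yellow in the frame of rack between -0.015 and 0.015 m and (x of bottle_white in the frame of rack between -0.1275 and -0.0975 m or x of bottle_white in the frame of rack between -0.0525 and -0.0225 m or x of bottle_white in the frame of rack between 0.0225 and 0.0525 m or x of bottle_white in the frame of rack between 0.0975 and 0.1275 m) and y of bottle_white in the frame of rack between -0.015 and 0.015 m and (x of bottle_green in the frame of rack between -0.1275 and -0.0975 m or x of bottle_green in the frame of rack between -0.0525 and -0.0225 m or x of bottle_green in the frame of rack between 0.0225 and 0.0525 m or x of bottle_green in the frame of rack between 0.0975 and 0.1275 m) and y of bottle_green in the frame of rack between -0.015 and 0.015 m and ((x of coaster_red in the frame of coaster_yellow below 0 m and ((x of bottle_red in the frame of rack above -0.075 m and x of bottle_yellow in the frame of rack below -0.075 m) or (x of bottle_red in the frame of rack above 0 m and x of bottle_yellow in the frame of rack below 0 m) or (x of bottle_red in the frame of rack above 0.075 m and x of bottle_yellow in the frame of rack below 0.075 m))) or (x of coaster_red in the frame of coaster_yellow above 0 m and ((x of bottle_yellow in the frame of rack above -0.075 m and x of bottle_red in the frame of rack below -0.075 m) or (x of bottle_yellow in the frame of rack above 0 m and x of bottle_red in the frame of rack below 0 m) or (x of bottle_yellow in the frame of rack above 0.075 m and x of bottle_red in the frame of rack below 0.075 m)))) and ((x of coaster_red in the frame of coaster_white below 0 m and ((x of bottle_red in the frame of rack above -0.075 m and x of bottle_white in the frame of rack below -0.075 m) or (x of bottle_red in the frame of rack above 0 m and x of bottle_white in the frame of rack below 0 m) or (x of bottle_red in the frame of rack above 0.075 m and x of bottle_white in the frame of rack below 0.075 m))) or (x of coaster_red in the frame of coaster_white above 0 m and ((x of bottle_white in the frame of rack above -0.075 m and x of bottle_red in the frame of rack below -0.075 m) or (x of bottle_white in the frame of rack above 0 m and x of bottle_red in the frame of rack below 0 m) or (x of bottle_white in the frame of rack above 0.075 m and x of bottle_red in the frame of rack below 0.075 m)))) and ((x of coaster_red in the frame of coaster_green below 0 m and ((x of bottle_red in the frame of rack above -0.075 m and x of bottle_green in the frame of rack below -0.075 m) or (x of bottle_red in the frame of rack above 0 m and x of bottle_green in the frame of rack below 0 m) or (x of bottle_red in the frame of rack above 0.075 m and x of bottle_green in the frame of rack below 0.075 m))) or (x of coaster_red in the frame of coaster_green above 0 m and ((x of bottle_green in the frame of rack above -0.075 m and x of bottle_red in the frame of rack below -0.075 m) or (x of bottle_green in the frame of rack above 0 m and x of bottle_red in the frame of rack below 0 m) or (x of bottle_green in the frame of rack above 0.075 m and x of bottle_red in the frame of rack below 0.075 m)))) and ((x of coaster_yellow in the frame of coaster_white below 0 m and ((x of bottle_yellow in the frame of rack above -0.075 m and x of bottle_white in the frame of rack below -0.075 m) or (x of bottle_yellow in the frame of rack above 0 m and x of bottle_white in the frame of rack below 0 m) or (x of bottle_yellow in the frame of rack above 0.075 m and x of bottle_white in the frame of rack below 0.075 m))) or (x of coaster_yellow in the frame of coaster_white above 0 m and ((x of bottle_white in the frame of rack above -0.075 m and x of bottle_yellow in the frame of rack below -0.075 m) or (x of bottle_white in the frame of rack above 0 m and x of bottle_yellow in the frame of rack below 0 m) or (x of bottle_white in the frame of rack above 0.075 m and x of bottle_yellow in the frame of rack below 0.075 m)))) and ((x of coaster_yellow in the frame of coaster_green below 0 m and ((x of bottle_yellow in the frame of rack above -0.075 m and x of bottle_green in the frame of rack below -0.075 m) or (x of bottle_yellow in the frame of rack above 0 m and x of bottle_green in the frame of rack below 0 m) or (x of bottle_yellow in the frame of rack above 0.075 m and x of bottle_green in the frame of rack below 0.075 m))) or (x of coaster_yellow in the frame of coaster_green above 0 m and ((x of bottle_green in the frame of rack above -0.075 m and x of bottle_yellow in the frame of rack below -0.075 m) or (x of bottle_green in the frame of rack above 0 m and x of bottle_yellow in the frame of rack below 0 m) or (x of bottle_green in the frame of rack above 0.075 m and x of bottle_yellow in the frame of rack below 0.075 m)))) and ((x of coaster_white in the frame of coaster_green below 0 m and ((x of bottle_white in the frame of rack above -0.075 m and x of bottle_green in the frame of rack below -0.075 m) or (x of bottle_white in the frame of rack above 0 m and x of bottle_green in the frame of rack below 0 m) or (x of bottle_white in the frame of rack above 0.075 m and x of bottle_green in the frame of rack below 0.075 m))) or (x of coaster_white in the frame of coaster_green above 0 m and ((x of bottle_green in the frame of rack above -0.075 m and x of bottle_white in the frame of rack below -0.075 m) or (x of bottle_green in the frame of rack above 0 m and x of bottle_white in the frame of rack below 0 m) or (x of bottle_green in the frame of rack above 0.075 m and x of bottle_white in the frame of rack below 0.075 m)))) and distance of bowl from where it was at the start of the episode below 0.03 m); the robot touches nothing.
It fails at once if the white bowl is pushed more than 30 mm from its place (distance of bowl from where it was at the start of the episode above 0.03 m).
It fails at once if a bottle is tipped over (more than 45 degrees from upright) (angle between any of bottle_red, bottle_yellow, bottle_white, bottle_green's own z axis and vertical above 0.785 rad).
It fails at once if a bottle is dropped or thrown: faster than 0.8 m/s out of the fingers (a fall of some 35 mm) ((linear speed of bottle_red above 0.8 m/s and contact force between the fingers and bottle_red below 0.05 N) or (linear speed of bottle_yellow above 0.8 m/s and contact force between the fingers and bottle_yellow below 0.05 N) or (linear speed of bottle_white above 0.8 m/s and contact force between the fingers and bottle_white below 0.05 N) or (linear speed of bottle_green above 0.8 m/s and contact force between the fingers and bottle_green below 0.05 N)).
It also fails if it takes over 128 s, if anything falls off the work surface, if the arm or the gripper's body presses on something with over 40 N, if the wrist force passes 120 N, or if a joint passes its speed limit or range.

### The arm

A 6-joint arm with a two-finger parallel gripper is mounted at the origin on the work surface. World frame = base frame: x ahead of the robot, y to its left, z up, the work surface at z = 0. Lengths are in mm, angles in degrees, forces in N, time in s.
With the tool pointing down it reaches from about 300 to 850 mm from the base axis. Payload 4.2 kg.
Tool frame: the origin (TCP) lies on the centre line of the jaws, within the pads' length; the fingertips stand 14 mm ahead of it and the grasp point (between the pads) lies 5 mm behind it (env.finger_overhang is the z of the fingertips in the tool frame, in mm); z points along the fingers, y is the line along which they close (so a half turn about z gives the same grasp; the last joint's range is limited). The gripper opens to 91 mm and grips with 3 to 60 N. Pads are 32 mm wide; open, the fingers measure 118 mm over their backs; the gripper's body (76 mm by 178 mm) begins 60 mm behind the grasp point.
Start: joints at [72.536, 18.312, 89.639, -0, 72.044, -1.146], TCP at [161.558, 551.856, 193.176] pointing down, gripper open.
Joint ranges: [-177.97, 177.97], [-48.28, 115.42], [12.27, 149.76], [-77.06, 257.06], [2.81, 150.46], [-146.56, 146.56]. Speed limits (degrees/s): [147.25, 147.25, 180, 180, 180, 180].

### API

Orientations are given as [roll, pitch, yaw] about the fixed x, y, z axes, in that order (R = Rz(yaw) Ry(pitch) Rx(roll)).
In Python, from workcell import sensors, viewer, env gives the robot as it stands. The module is installed in compiled form; this text tells all that it offers.
- The arm moves only by the tool step_arm, never from a script. Its argument "plan" is one flat list of numbers, 6 for each row, row after row: the shift along the tool's x, y, z in cm, then the turn, a rotation vector about the tool's x, y, z in rad. In form: [x, y, z, wx, wy, wz, x, y, z, wx, wy, wz, ...]. A call has 1 to 5 rows; each row shifts and turns the commanded pose from where the row before left it, along the tool's axes as they then stand; what a row does not reach is not made up. A row lasts 1/12 s, in which the tool goes at most 41.7 mm and 7.16 degrees, less where a joint would pass 70% of its speed; a pose out of reach is approached as far as the arm can. A call is refused whole if a number of a shift passes 4.17 or a number of a turn 0.125, either way. A call with a gripper value outside its range is refused whole. "hand" is the finger opening in cm, from 0 to 9.12, set as the call begins (left out, the last holds). The fingers move at their own pace and stop on an object; "newtons" is the grip in N (left out, the last holds). Time passes only in rows, so rows that do not move let the fingers close. It gives the time, the measured TCP pose, the force, the opening and the grip force at its end, in the units of the state.
- sensors.state(): the state, without advancing time (a new reading comes with each control period).
- viewer.grab_frame(name): name is "scene" or "side" or "wrist"; returns a dict with "img" (400x640x3 uint8, red, green, blue), "fx", "fy", "cx", "cy" (pixels), "position" and "attitude" of the camera in the world. Camera axes: x right, y down, z forward; pixel columns grow to the right and rows downward; lengths in mm; the calibration is good to about 2 mm. The wrist camera is an equidistant fisheye: a pixel r from the principal point sees the ray r / f radians off the axis. A picture is of the moment at which its call begins. There is no depth.
- env.job_done(): hands the job in; it is judged then, once.
Trained networks look in a picture, given as the dict that the camera call returned (one of the last four; its "shot" number tells which), for a name from the list of things; names that differ only in an ending like _2 or _b are one class to them, and where a whole thing is asked for, a point or a joint stands for the part that bears it (a point fixed in the world has none). Each returns a list of dicts, best first, with "score" (0 to 1); they miss things now and then, are a little off and sometimes report something else, mostly with a low value. They report only what shows in the picture. A call takes as long as a camera call. They do not tell look-alikes from the thing itself.
- viewer.boxes_of(name, picture): "location" ([column, row] in pixels, amid what is visible of it).
- viewer.pinpoint(name, picture): "location" ([column, row] in pixels: a listed point, or the origin of a listed thing).
The state is a dict: "time_s": time; "qpos": joint angles; "qvel": joint speeds; "effort": joint torques, N m; "ee_pos": TCP position; "ee_rot": TCP orientation; "force": force on the tool from outside, world axes, zero at the start; "torque": the same for the moment, N m; "gripper_width": finger opening in mm; "gripper_force": force on a finger pad.
Only numpy, scipy, OpenCV 4.12 (cv2) and the standard library are available. Lean on these libraries where they do the work, as an engineer would, in place of code of your own. Each camera call takes 0.05 s, during which the arm holds its last target. There are 200 camera calls.

## Working session

There is one attempt and no reset: what is moved stays moved. The work goes in short steps, Python scripts to look and compute and a tool call to move; the robot and the scene stay as the last step left them, time stands still between calls to the robot, and variables do not carry over. Pictures are saved under pics/ and viewed, at most 14 in all, crops included, and the job is handed in when it is done.

Besides the shell and the picture viewer there is one more tool, called after ">>>" as a command line: name --argument value ..., lists and objects as JSON in quotes. step_arm: Moves the arm, as the interface text tells. Its arguments: {"type":"object","properties":{"plan":{"type":"array","items":{"type":"number"}},"hand":{"type":"number"},"newtons":{"type":"number"}},"required":["plan"]}

```bash
mkdir -p pics; cat > h.py <<'E'
import numpy as np, cv2
from scipy.spatial.transform import Rotation as R
from workcell import sensors, viewer, env
def rot(a): 
    a=np.array(a,float)
    return R.from_euler('xyz',a,degrees=True).as_matrix() if a.size==3 else a
def ray(f,px):
    return rot(f['attitude'])@np.array([(px[0]-f['cx'])/f['fx'],(px[1]-f['cy'])/f['fy'],1])
def onz(f,px,z):
    d=ray(f,px);p=np.array(f['position']);return p+d*(z-p[2])/d[2]
def proj(f,P):
    c=rot(f['attitude']).T@(np.array(P)-f['position']);return np.array([f['fx']*c[0]/c[2]+f['cx'],f['fy']*c[1]/c[2]+f['cy']])
def save(f,n): cv2.imwrite('pics/'+n,cv2.cvtColor(f['img'],cv2.COLOR_RGB2BGR))
E
python3 - <<'E'
from h import *
print(sensors.state())
for n in ['scene','side']:
    f=viewer.grab_frame(n); save(f,n+'0.png'); print(n,f['position'],f['attitude'],f['fx'])
    for o,z in [('bottle_red',16),('bottle_yellow',16),('bottle_white',16),('bottle_green',16),('coaster_red',12),('coaster_yellow',12),('coaster_white',12),('coaster_green',12),('rack',0),('bowl',0)]:
        for r in viewer.pinpoint(o,f)[:3]:
            print(o,round(r['score'],2),np.round(r['location']),onz(f,r['location'],z).round(0)[:2])
E
```

```text
{'time_s': 0.0, 'qpos': array([ 7.25368004e+01,  1.83529399e+01,  8.97035201e+01, -4.05227925e-03,
        7.20440305e+01, -1.14555455e+00]), 'qvel': array([ 0.02467793, -0.04731316, -0.02860467, -0.08469994,  0.05174765,
        0.04988589]), 'effort': array([-5.84051395e-04, -4.12456906e+01, -2.31975657e+01,  7.26260757e-02,
        4.55580465e-02, -1.17478512e-04]), 'ee_pos': array([161.4165815 , 551.33839902, 192.32684413]), 'ee_rot': array([-1.79899452e+02,  1.84289697e-03,  1.63683609e+02]), 'force': array([ 0.67322027,  0.21601775, -0.09023269]), 'torque': array([-0.03902727,  0.00014599, -0.00155004]), 'gripper_force': 0.0, 'gripper_width': 91.261951573805}
scene [872.31998022 289.13090625 721.32447336] [-149.7585434     0.31251181  128.539756  ] 403.6032701202241
bottle_red 0.91 [280. 252.] [691.  40.]
bottle_red 0.74 [430. 328.] [637. 332.]
bottle_red 0.65 [352. 294.] [672. 194.]
bottle_yellow 0.97 [390. 221.] [508. 166.]
bottle_white 0.58 [373. 256.] [588. 182.]
bottle_green 0.97 [404. 199.] [451. 160.]
bottle_green 0.59 [307. 194.] [562.  -2.]
coaster_red 0.63 [355. 290.]
[... 194 characters left out ...]
8 [239. 137.] [ 534. -227.]
bowl 0.94 [307. 194.] [554.  -9.]
side [ 159.12655516 -414.09182042  660.65526781] [-136.20251357    0.89638583  -42.33385774] 467.6408284659198
bottle_red 0.92 [261. 130.] [617. 306.]
bottle_red 0.85 [368. 183.] [668.  24.]
bottle_red 0.57 [308. 146.] [657. 191.]
bottle_yellow 0.74 [263. 186.] [511. 159.]
bottle_white 0.8 [285. 162.] [589. 185.]
bottle_green 0.93 [232. 205.] [436. 158.]
coaster_red 0.65 [311. 145.] [668. 194.]
coaster_red 0.27 [264. 184.] [519. 166.]
coaster_yellow 0.62 [262. 186.] [512. 165.]
coaster_white 0.75 [287. 161.] [596. 187.]
coaster_green 0.98 [235. 205.] [443. 158.]
rack 0.79 [420. 307.] [ 535. -220.]
bowl 0.95 [341. 228.] [558. -14.]
```

View pics/scene0.png

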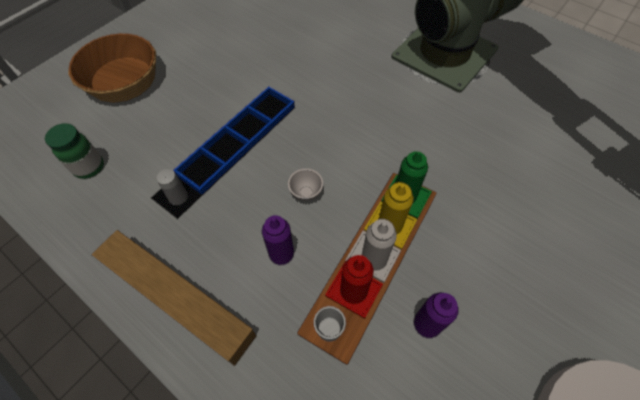

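View pics/side0.png

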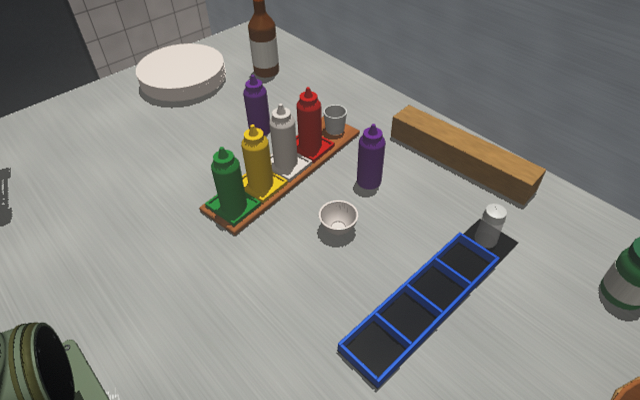

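Both views show the row on the board, near to far: green (404,180 in scene), yellow (397,208), white (378,245) and red (356,280). The rack runs from (272,105), nearest the robot, to (200,170), with the shaker beyond it, and the bowl is at (306,185). The purple look-alikes are at (278,240) and (437,313) and are not meant. Next I refine the rack pose and the bottle positions.

```bash
cat > fit.py <<'E'
from h import *
from scipy.optimize import minimize
def wells_blue(f):
    h=cv2.cvtColor(f['img'],cv2.COLOR_RGB2HSV)
    m=((h[...,0]>105)&(h[...,0]<128)&(h[...,1]>150)&(h[...,2]>60))
    return cv2.GaussianBlur(m.astype(np.float32),(0,0),1.0)
g=[(x,y) for x in np.arange(-152,153,3) for y in (-37.5,37.5)]+[(x,y) for x in (-150,-75,0,75,150) for y in np.arange(-36,37,3)]
g=np.array([(x,y,24) for x,y in g],float)
inn=np.array([(x+w,y,24) for w in (-112.5,-37.5,37.5,112.5) for x in (-15,0,15) for y in (-15,0,15)],float)
def samp(m,f,P):
    px=np.array([proj(f,p) for p in P],np.float32)
    return cv2.remap(m,px[:,:1].copy(),px[:,1:].copy(),cv2.INTER_LINEAR).ravel()
def place(P,v): return P@R.from_euler('z',v[2],degrees=True).as_matrix().T+[v[0],v[1],0]
def rack(fs):
    ms=[wells_blue(f) for f in fs]; out=[]
    for sub in [range(len(fs))]+[[i] for i in range(len(fs))]:
        c=lambda v:-sum(samp(ms[i],fs[i],place(g,v)).mean()-samp(ms[i],fs[i],place(inn,v)).mean() for i in sub)/len(sub)
        best=min((minimize(c,[534,-223,a],method='Nelder-Mead',options=dict(initial_simplex=[[534,-223,a],[546,-223,a],[534,-211,a],[534,-223,a+5]])) for a in (-12,-6,0,6,12)),key=lambda r:r.fun)
        out.append((best.x.round(1),round(best.fun,3)))
    return out
def hull(f,xy,z0,zb=50):
    a=np.linspace(0,2*np.pi,24)
    im=np.zeros(f['img'].shape[:2],np.uint8)
    for lv in ([(zb,25),(104,25)],[(104,25),(114,18)],[(114,18),(124,18)],[(124,10),(142,3)]):
        P=[proj(f,(xy[0]+r*np.cos(t),xy[1]+r*np.sin(t),z0+z)) for z,r in lv for t in a]
        cv2.fillConvexPoly(im,cv2.convexHull(np.array(np.array(P)*16,np.int32)),255,shift=4)
    return im>0
def cmask(f,c):
    h=cv2.cvtColor(f['img'],cv2.COLOR_RGB2HSV).astype(int);H,S,V=h[...,0],h[...,1],h[...,2]
    if c=='red': return ((H<5)|(H>174))&(S>170)&(V>50)
    if c=='yellow': return (H>19)&(H<32)&(S>150)&(V>60)
    if c=='green': return (H>50)&(H<75)&(S>120)&(V>30)
    return None
def bottle(f,c,x0,z0=16):
    m=cmask(f,c)
    def cost(v):
        p=hull(f,v,z0); d=cv2.dilate(p.astype(np.uint8),np.ones((5,5)))>0
        # ring only above mid-bottle line
        ring=d&~p; ring[int(proj(f,(x0[0],x0[1],z0+60))[1]):]=False
        return -(m[p].mean()-m[ring].mean())
    gx=[(cost((x0[0]+i,x0[1]+j)),i,j) for i in range(-24,25,3) for j in range(-24,25,3)]
    b=sorted(gx)[:6]
    return np.round([x0[0]+np.mean([q[1] for q in b]),x0[1]+np.mean([q[2] for q in b]),b[0][0]],2)
E
python3 - <<'E'
from fit import *
fs=[viewer.grab_frame(n) for n in ('scene','side')]
print(rack(fs))
for c,x0 in (('green',(444,160)),('yellow',(515,167)),('red',(667,193))):
    print(c,[bottle(f,c,x0) for f in fs])
E
```

```text
[(array([ 540.2, -220.5,    1.3]), np.float64(-0.772)), (array([ 543.1, -218.8,    1.2]), np.float64(-0.799)), (array([ 539.3, -221.3,    1.2]), np.float64(-0.876))]
green [array([440.  , 153.5 ,  -0.74]), array([ 4.50e+02,  1.77e+02, -2.70e-01])]
yellow [array([511.5 , 168.  ,  -0.79]), array([514.5 , 171.5 ,  -0.91])]
red [array([664.  , 190.5 ,  -0.83]), array([ 6.84e+02,  2.15e+02, -2.50e-01])]
```

>>> step_arm --plan '[0,0,-1.7,0,0,-0.112,0,0,-1.7,0,0,-0.112,0,0,-1.7,0,0,-0.112,0,0,-1.7,0,0,-0.112]' --hand 9.12 --newtons 25

```text
time_s: 1.53
ee_pos: [161.5, 551.7, 261.9]
ee_rot: [-180.0, -0.0, -170.3]
force: [-0.6, 0.9, -0.3]
gripper_width: 91.2
gripper_force: 0.0
```

```bash
cat >> h.py <<'E'
def to(x,y,z,yaw):
    s=sensors.state(); M=rot(s['ee_rot']); d=M.T@(np.array([x,y,z])-s['ee_pos'])
    T=rot([180,0,yaw]); w=R.from_matrix(M.T@T).as_rotvec()
    print('pos',s['ee_pos'].round(1),s['ee_rot'].round(1),'t',round(s['time_s'],1),'shift cm',(d/10).round(2),'rot',w.round(3),'rows',np.ceil(np.linalg.norm(d)/41.7))
E
python3 -c "
from h import *
to(442,157,260,189.3)"
```

```text
pos [161.5 551.7 261.9] [-180.    -0.  -170.3] t 1.5 shift cm [-21.02 -43.62   0.19] rot [-0.    -0.     0.006] rows 12.0
```

>>> step_arm --plan '[-1.6,-3.3,0,0,0,0,-1.6,-3.3,0,0,0,0,-1.6,-3.3,0,0,0,0,-1.6,-3.3,0,0,0,0,-1.6,-3.3,0,0,0,0]'

```text
time_s: 1.95
ee_pos: [267.9, 400.6, 261.3]
ee_rot: [180.0, 0.0, -170.6]
force: [0.2, 1.4, 0.6]
gripper_width: 91.4
gripper_force: 0.0
```

>>> step_arm --plan '[-1.6,-3.3,0,0,0,0,-1.6,-3.3,0,0,0,0,-1.6,-3.3,0,0,0,0,-1.6,-3.3,0,0,0,0,-1.6,-3.3,0,0,0,0]'

```text
time_s: 2.37
ee_pos: [373.7, 250.6, 261.4]
ee_rot: [180.0, 0.0, -170.6]
force: [1.1, 0.5, -0.2]
gripper_width: 91.1
gripper_force: 0.0
```

>>> step_arm --plan '[-1.6,-3.3,0,0,0,0,-1.6,-3.3,0,0,0,0,-1.8,-4.0,0,0,0,0,0,0,0,0,0,0]'

```text
time_s: 2.7
ee_pos: [441.8, 152.1, 261.1]
ee_rot: [-179.8, 0.1, -171.1]
force: [0.2, 0.3, 0.2]
gripper_width: 91.3
gripper_force: 0.0
```

```bash
python3 - <<'E'
from h import *
to(442,157,260,189.3)
f=viewer.grab_frame('wrist'); save(f,'w1.png'); print(f['position'],f['attitude'],f['fx'],f['cx'],f['cy'])
def fray(f,px):
    u=np.array([(px[0]-f['cx']),(px[1]-f['cy'])]);r=np.hypot(*u);th=r/f['fx'];return rot(f['attitude'])@np.r_[u/r*np.sin(th),np.cos(th)]
for o,z in [('bottle_red',16),('bottle_yellow',16),('bottle_white',16),('bottle_green',16),('coaster_red',12),('coaster_yellow',12),('coaster_white',12),('coaster_green',12)]:
    for r in viewer.pinpoint(o,f)[:1]:
        d=fray(f,r['location']);p=np.array(f['position']);print(o,round(r['score'],2),np.round(r['location']),(p+d*(z-p[2])/d[2]).round(0)[:2])
E
```

```text
pos [441.8 152.1 261.1] [-1.798e+02  1.000e-01 -1.711e+02] t 2.7 shift cm [-0.1   0.48  0.11] rot [-0.004  0.002 -0.006] rows 1.0
[368.71201074 140.91688772 451.76357216] [1.64655321e+02 1.23501689e-01 9.89392186e+01] 309.70691628693146 316.59554530906763 199.64316767961535
bottle_red 0.57 [400. 286.] [613. 320.]
bottle_yellow 0.61 [321. 216.] [510. 169.]
bottle_white 0.34 [321. 307.] [671. 196.]
bottle_green 0.59 [320. 168.] [439. 156.]
coaster_red 0.35 [206. 220.] [547.  -7.]
coaster_yellow 0.78 [321. 214.] [509. 169.]
coaster_white 0.74 [322. 221.] [520. 172.]
coaster_green 0.81 [326. 168.] [439. 165.]
```

View pics/w1.png

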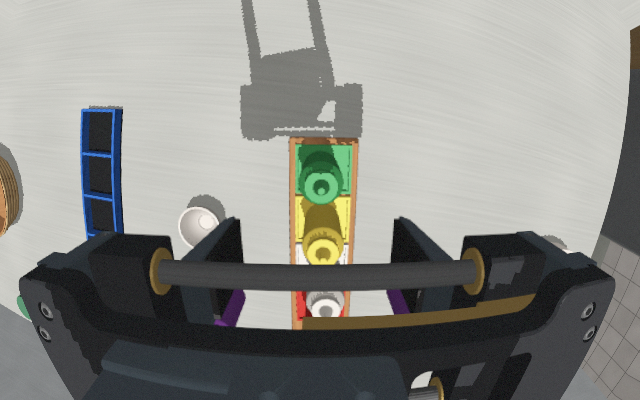

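The wrist view shows the green nozzle tip at (321,187), yellow at about (323,247) and white at about (325,309). The near part of the board is centred on column 323. The grip line runs across the row.

```bash
cat >> h.py <<'E'
def fray(f,px):
    u=np.array([(px[0]-f['cx']),(px[1]-f['cy'])]);r=np.hypot(*u);th=r/f['fx'];return rot(f['attitude'])@np.r_[u/r*np.sin(th),np.cos(th)]
def fonz(f,px,z):
    d=fray(f,px);p=np.array(f['position']);return (p+d*(z-p[2])/d[2]).round(1)[:2]
E
python3 - <<'E'
from h import *
f=viewer.grab_frame('wrist')
print(fonz(f,(321,187),158),fonz(f,(323,247),158),fonz(f,(325,309),158))
# coaster green corners on rim z=21, rack corners z=24
for p in [(295,144),(351,144),(295,195),(350,195)]: print(fonz(f,p,21))
for p in [(82,109),(121,108),(84,154),(122,154),(86,197),(122,197)]: print('r',fonz(f,p,24))
im=cv2.resize(f['img'][130:330,260:380],None,fx=4,fy=3,interpolation=cv2.INTER_CUBIC)
cv2.imwrite('pics/w1c.png',cv2.cvtColor(im,cv2.COLOR_RGB2BGR))
E
```

```text
[431.  161.9] [493.3 174.6] [570.4 190.5]
[406.8 123.3]
[393.8 200.2]
[479.3 134.3]
[466.3 212.5]
r [ 389.  -249.6]
r [ 383.7 -160.9]
r [ 465.7 -239.5]
r [ 456.7 -152.5]
r [ 542.2 -236.3]
r [ 528.5 -151.5]
```

View pics/w1c.png

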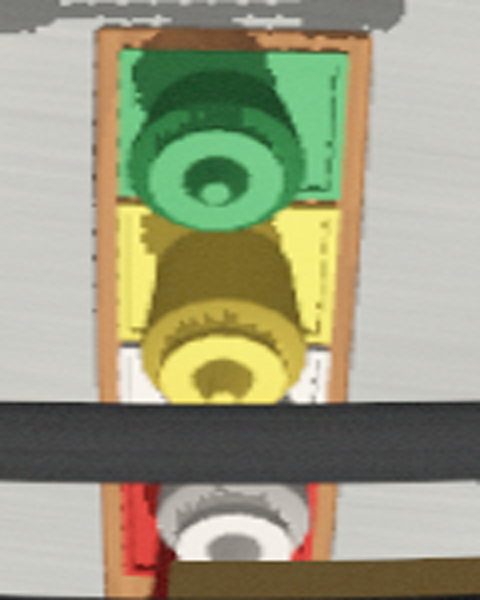

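The crop puts the tips at full-frame (313.3,194.4) for green and (316,262) for yellow. White is at about (318,317), partly covered. The bottles stand a bit left of their coasters' midline.

```bash
python3 - <<'E'
from h import *
f=viewer.grab_frame('wrist')
print(fonz(f,(313.3,194.4),158),fonz(f,(316.2,262.5),158),fonz(f,(318.3,317),158))
for p in [(290,147.3),(347.5,147.3),(289.5,194.5),(345,196)]: print(fonz(f,p,21))
E
cp pics/scene0.png pics/s.png; python3 - <<'E'
import cv2
a=cv2.imread('pics/scene0.png')[140:340,300:460];b=cv2.imread('pics/side0.png')[70:240,195:355]
b=cv2.copyMakeBorder(b,0,30,0,0,cv2.BORDER_CONSTANT)
cv2.imwrite('pics/two.png',cv2.resize(cv2.hconcat([a,b]),None,fx=2.5,fy=2.5,interpolation=cv2.INTER_CUBIC))
E
```

```text
[439.6 155.5] [512.4 170.5] [583.2 184.7]
[412.6 116.9]
[399.4 196.1]
[480.  126.2]
[469.1 205.5]
```

View pics/two.png

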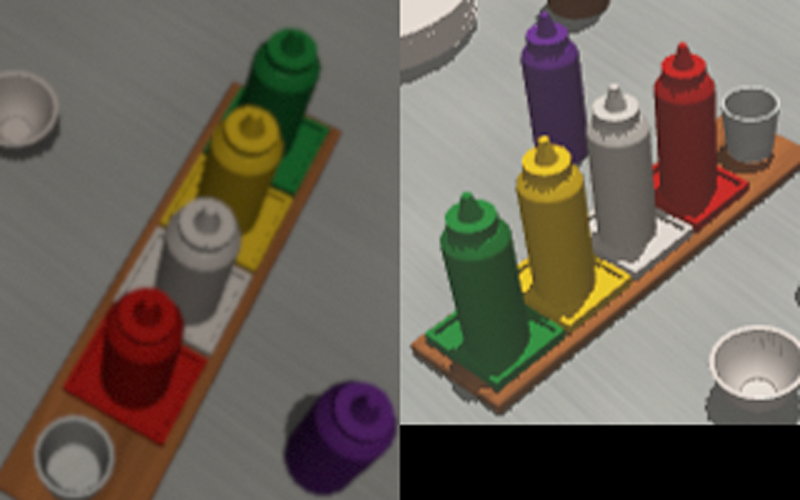

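The crops show nozzle tips in the scene view at red (358.8,259.2) and white (382.8,224). In the side view they are green (222.2,148.8), yellow (253,126), white (280.2,105.2) and red (308.2,88.4).

```bash
python3 - <<'E'
from h import *
f=viewer.grab_frame('scene')
for n,p in dict(g=(417,157.5),y=(401,188.5),w=(382.8,223),r=(358.8,258.5)).items(): print(n,onz(f,p,158).round(0)[:2])
f=viewer.grab_frame('side')
for n,p in dict(g=(222.2,148.3),y=(253,125.5),w=(280.2,104.7),r=(308.2,88)).items(): print(n,onz(f,p,158).round(0)[:2])
to(440,156,103,190)
E
```

```text
g [451. 159.]
y [521. 171.]
w [592. 184.]
r [663. 189.]
g [439. 152.]
y [515. 167.]
w [589. 183.]
r [664. 190.]
pos [438.2 158.  261.2] [ 180.     0.  -170.6] t 3.4 shift cm [-0.15 -0.23 15.82] rot [ 0.    0.   -0.01] rows 4.0
```

>>> step_arm --plan '[-0.2,-0.3,3.2,0,0,0,0,0,3.2,0,0,0,0,0,3.2,0,0,0,0,0,3.2,0,0,0,0,0,3.0,0,0,0]'

```text
time_s: 3.77
ee_pos: [440.6, 155.0, 101.7]
ee_rot: [180.0, 0.0, -170.6]
force: [1.2, -0.0, -0.0]
gripper_width: 91.0
gripper_force: 0.0
```

>>> step_arm --plan '[0,0,0,0,0,0,0,0,0,0,0,0,0,0,0,0,0,0,0,0,0,0,0,0,0,0,0,0,0,0]' --hand 3 --newtons 20

```text
time_s: 4.18
ee_pos: [442.3, 155.5, 105.0]
ee_rot: [180.0, 0.2, -170.6]
force: [-0.6, 0.5, 0.2]
gripper_width: 60.4
gripper_force: 0.0
```

>>> step_arm --plan '[0,0,0,0,0,0,0,0,0,0,0,0,0,0,0,0,0,0]'

```text
time_s: 4.43
ee_pos: [441.2, 155.3, 103.8]
ee_rot: [180.0, 0.1, -170.7]
force: [0.0, 1.4, 2.1]
gripper_width: 41.0
gripper_force: 17.3
```

```bash
python3 - <<'E'
from h import *
f=viewer.grab_frame('side'); s=sensors.state(); print(s['gripper_width'],s['gripper_force'],s['ee_pos'],s['force'])
im=cv2.resize(f['img'][60:280,160:400],None,fx=3,fy=2.7,interpolation=cv2.INTER_CUBIC)
cv2.imwrite('pics/g1.png',cv2.cvtColor(im,cv2.COLOR_RGB2BGR))
E
```

```text
40.38939887466822 17.063842609386484 [441.22718235 155.32998925 103.74315147] [0.1306013  1.37898887 2.83522202]
```

View pics/g1.png

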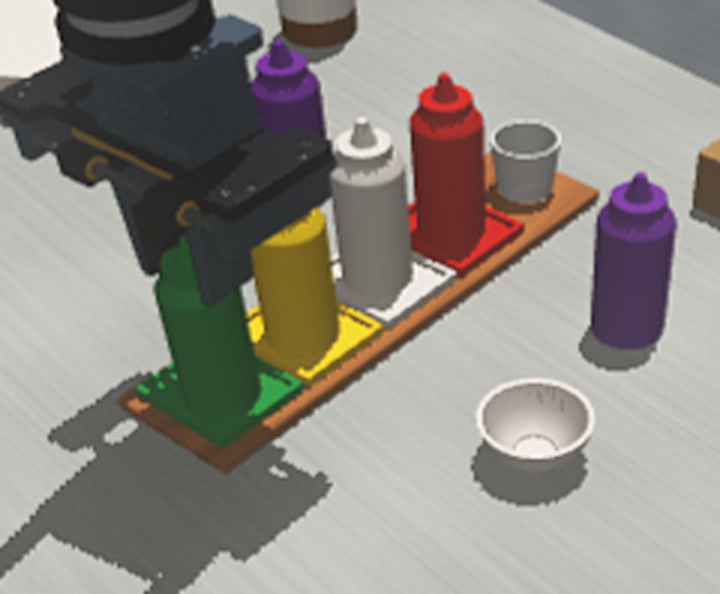

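The picture shows the near finger's tip at full-frame (232,171), to the far side of the green bottle, whose base has barely moved. The grip looks off-centre, so I compare it with where the fingertips should project.

```bash
python3 - <<'E'
from h import *
print('overhang',env.finger_overhang)
for n in('side','scene'):
    f=viewer.grab_frame(n); s=sensors.state(); M=rot(s['ee_rot'])
    save(f,n+'_g.png')
    for y in (-34,-21,21,34):
        print(n,y,[proj(f,s['ee_pos']+M@np.array([x,y,14])).round(0).tolist() for x in (-16,16)])
    for r in viewer.pinpoint('bottle_green',f)[:2]: print(r['location'],r['score'],onz(f,r['location'],16).round(0))
a=cv2.imread('pics/scene_g.png')[120:280,330:460];b=cv2.imread('pics/side_g.png')[60:220,170:300]
cv2.imwrite('pics/g2.png',cv2.resize(cv2.hconcat([a,b]),None,fx=3,fy=3,interpolation=cv2.INTER_CUBIC))
E
```

```text
overhang 14.0
side -34 [[248.0, 180.0], [235.0, 190.0]]
side -21 [[243.0, 176.0], [230.0, 186.0]]
side 21 [[227.0, 167.0], [214.0, 176.0]]
side 34 [[222.0, 164.0], [209.0, 173.0]]
[232.9, 203.9] 0.83 [440. 160.  16.]
[287.2, 162.4] 0.22 [591. 180.  16.]
scene -34 [[391.0, 174.0], [398.0, 162.0]]
scene -21 [[397.0, 177.0], [404.0, 164.0]]
scene 21 [[418.0, 186.0], [425.0, 173.0]]
scene 34 [[425.0, 189.0], [431.0, 176.0]]
[403.1, 198.0] 0.79 [449. 157.  16.]
```

View pics/g2.png

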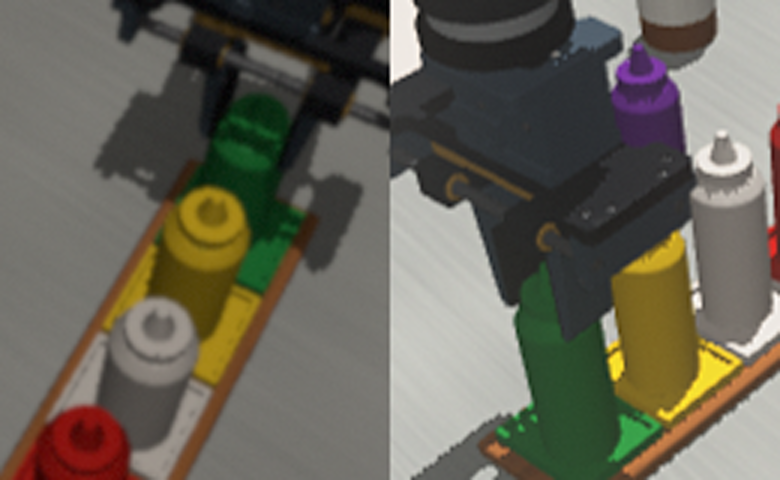

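>>> step_arm --plan '[0,0,0,0,0,0,0,0,0,0,0,0,0,0,0,0,0,0,0,0,0,0,0,0,0,0,0,0,0,0]' --hand 9.12

```text
time_s: 5.1
ee_pos: [440.5, 154.7, 102.8]
ee_rot: [-180.0, -0.1, -170.6]
force: [-0.1, 0.3, 0.5]
gripper_width: 71.1
gripper_force: 0.0
```

```bash
python3 - <<'E'
from h import *
s=sensors.state(); M=rot(s['ee_rot']);print(s['ee_pos'],s['gripper_width'])
ims=[]
for n,c in (('side',(160,60)),('scene',(330,100))):
    f=viewer.grab_frame(n); im=cv2.cvtColor(f['img'],cv2.COLOR_RGB2BGR)
    im=cv2.convertScaleAbs(im,alpha=1.6,beta=20)
    im=cv2.resize(im[c[1]:c[1]+180,c[0]:c[0]+130],None,fx=3,fy=3,interpolation=cv2.INTER_CUBIC)
    for k,col in ((14,(0,0,255)),(-10,(255,0,255))):
      for y in (-59,-45.6,45.6,59):
        for x in (-16,16):
            p=(proj(f,s['ee_pos']+M@np.array([x,y,k]))-c)*3; cv2.circle(im,tuple(int(v) for v in p),3,col,-1)
    ims.append(im)
cv2.imwrite('pics/g3.png',cv2.hconcat(ims))
E
```

```text
[440.53111521 154.74047933 102.77549811] 71.14654533162765
```

View pics/g3.png

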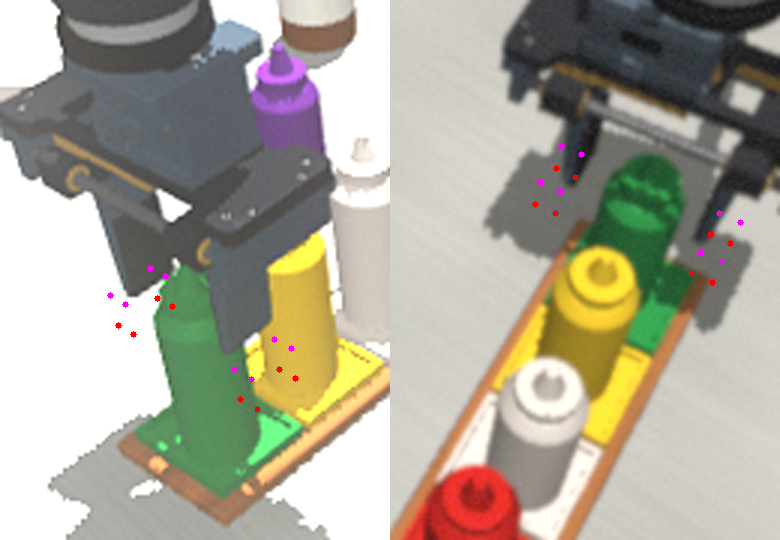

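The gripper was closing on the shoulder. In both views the fingertips sit about 30 mm higher than the reported tool frame implies, and the 41 mm width agrees. I descend in small guarded steps and regrip.

>>> step_arm --plan '[0,0,0.6,0,0,0,0,0,0.6,0,0,0,0,0,0,0,0,0,0,0,0,0,0,0]'

```text
time_s: 5.53
ee_pos: [440.3, 154.8, 90.5]
ee_rot: [-180.0, -0.1, -170.6]
force: [-0.2, 0.3, 0.1]
gripper_width: 91.0
gripper_force: 0.0
```

>>> step_arm --plan '[0,0,0.4,0,0,0,0,0,0.4,0,0,0,0,0,0,0,0,0,0,0,0,0,0,0]'

```text
time_s: 5.87
ee_pos: [440.6, 154.9, 82.8]
ee_rot: [-180.0, -0.0, -170.7]
force: [0.3, -0.6, 0.4]
gripper_width: 91.6
gripper_force: 0.0
```

```bash
python3 - <<'E'
from h import *
s=sensors.state(); M=rot(s['ee_rot']);print(s['ee_pos'],s['gripper_width'],s['force'])
ims=[]
for n,c in (('side',(160,60)),('scene',(330,100))):
    f=viewer.grab_frame(n); im=cv2.cvtColor(f['img'],cv2.COLOR_RGB2BGR)
    im=cv2.convertScaleAbs(im,alpha=1.6,beta=20)
    im=cv2.resize(im[c[1]:c[1]+180,c[0]:c[0]+130],None,fx=3,fy=3,interpolation=cv2.INTER_CUBIC)
    for k,col in ((14,(0,0,255)),(-16,(255,0,255)),(-65,(0,255,255))):
      for y in (-59,-45.6,45.6,59):
        for x in (-16,16):
            p=(proj(f,s['ee_pos']+M@np.array([x,y,k]))-c)*3; cv2.circle(im,tuple(int(v) for v in p),3,col,-1)
    ims.append(im)
cv2.imwrite('pics/g4.png',cv2.hconcat(ims))
E
```

```text
[440.62227371 154.88669451  82.83437553] 91.62994768185784 [ 0.32000039 -0.59707876  0.41819673]
```

View pics/g4.png

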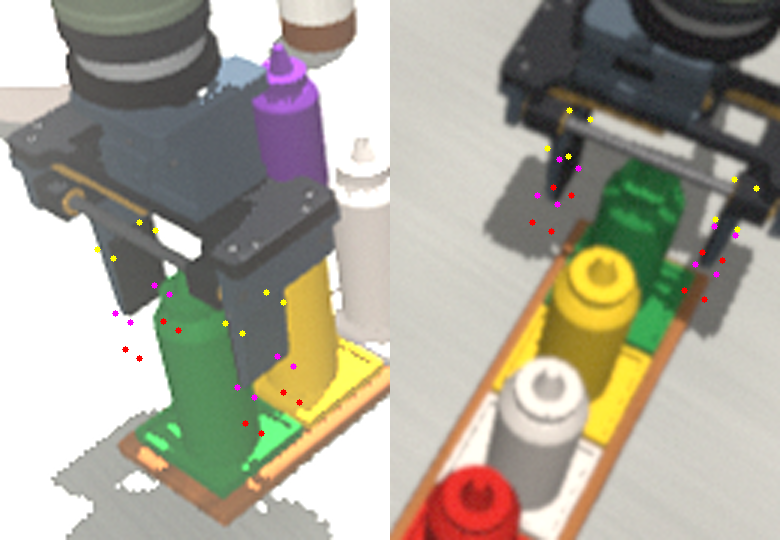

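The fingertips now match the magenta marks at (240,388) and (125,315), so the real tips are 30 mm higher than the stated tool frame. I use that offset, go 9 mm lower and grip.

>>> step_arm --plan '[0,0,0.5,0,0,0,0,0,0.4,0,0,0,0,0,0,0,0,0]'

```text
time_s: 6.22
ee_pos: [440.1, 154.8, 73.3]
ee_rot: [-180.0, -0.1, -170.6]
force: [-1.1, -0.3, 0.3]
gripper_width: 91.3
gripper_force: 0.0
```

>>> step_arm --plan '[0,0,0,0,0,0,0,0,0,0,0,0,0,0,0,0,0,0,0,0,0,0,0,0,0,0,0,0,0,0]' --hand 3 --newtons 25

```text
time_s: 6.63
ee_pos: [440.9, 155.0, 74.3]
ee_rot: [180.0, 0.0, -170.7]
force: [-0.3, 0.5, -0.7]
gripper_width: 60.9
gripper_force: 0.0
```

>>> step_arm --plan '[0,0,0,0,0,0,0,0,0,0,0,0,0,0,0,0,0,0]'

```text
time_s: 6.88
ee_pos: [440.9, 155.1, 74.2]
ee_rot: [180.0, 0.0, -170.7]
force: [0.2, 0.4, 0.4]
gripper_width: 49.5
gripper_force: 25.0
```

>>> step_arm --plan '[0,0,-0.8,0,0,0,0,0,-1.8,0,0,0,0,0,-3.0,0,0,0,0,0,-3.5,0,0,0,0,0,-3.5,0,0,0]'

```text
time_s: 7.3
ee_pos: [439.9, 154.6, 201.3]
ee_rot: [-180.0, -0.1, -170.6]
force: [1.4, 0.5, -3.2]
gripper_width: 49.5
gripper_force: 25.0
```

>>> step_arm --plan '[0,0,-2.0,0,0,0,0,0,-1.0,0,0,0,0,0,0,0,0,0]'

```text
time_s: 7.55
ee_pos: [441.8, 155.2, 232.3]
ee_rot: [180.0, 0.3, -170.6]
force: [0.8, 0.4, -2.7]
gripper_width: 49.2
gripper_force: 25.0
```

```bash
python3 - <<'E'
from fit import *
s=sensors.state(); print(s['gripper_width'],s['gripper_force'],s['force'])
for n in('scene','side'):
    f=viewer.grab_frame(n); print(n,[bottle(f,'green',(441,155),z) for z in (172,172+s['ee_pos'][2]-230)])
to(653.5,-218,230,181.3)
E
```

```text
49.19422206451331 24.988735139487517 [ 0.79376723  0.41777682 -2.72905723]
scene [array([438.  , 153.5 ,  -0.88]), array([439.5 , 153.5 ,  -0.88])]
side [array([ 4.550e+02,  1.775e+02, -7.000e-02]), array([ 4.555e+02,  1.770e+02, -7.000e-02])]
pos [439.9 154.6 229. ] [-1.800e+02 -1.000e-01 -1.706e+02] t 7.7 shift cm [-15.02 -40.24  -0.12] rot [-0.    -0.002  0.141] rows 11.0
```

>>> step_arm --plan '[-0.7,-1.9,0,0,0,0,-1.4,-3.7,0,0,0,0,-1.4,-3.7,0,0,0,0,-1.4,-3.7,0,0,0,0,-1.4,-3.7,0,0,0,0]'

```text
time_s: 8.07
ee_pos: [529.4, -1.1, 227.5]
ee_rot: [179.9, -0.3, -170.6]
force: [0.7, 0.5, -2.3]
gripper_width: 49.5
gripper_force: 25.0
```

>>> step_arm --plan '[-1.4,-3.7,0,0,0,0,-1.4,-3.7,0,0,0,0,-1.4,-3.7,0,0,0,0,-1.4,-3.7,0,0,0,0,-1.4,-3.7,0,0,0,0]'

```text
time_s: 8.48
ee_pos: [628.7, -172.3, 226.8]
ee_rot: [179.8, -0.3, -170.7]
force: [-0.1, 0.4, -2.5]
gripper_width: 49.3
gripper_force: 25.0
```

>>> step_arm --plan '[-1.2,-3.3,0,0,0,0,-0.5,-1.7,0,0,0,0,0,0,0,0,0,0.07,0,0,0,0,0,0.07,0,0,0,0,0,0]'

```text
time_s: 8.9
ee_pos: [653.1, -217.5, 226.3]
ee_rot: [179.9, -0.3, -178.8]
force: [0.7, 0.7, -2.2]
gripper_width: 49.1
gripper_force: 25.0
```

>>> step_arm --plan '[0,0,0,0,0,0,0,0,0,0,0,0]'

```text
time_s: 9.07
ee_pos: [653.6, -216.9, 228.6]
ee_rot: [179.9, -0.1, -178.6]
force: [-0.0, 0.0, -2.8]
gripper_width: 49.4
gripper_force: 25.0
```

```bash
python3 - <<'E'
from fit import *
s=sensors.state(); print(s['gripper_width'],s['gripper_force'],s['force'])
ims=[]
for n in('scene','side'):
    f=viewer.grab_frame(n); print(n,bottle(f,'green',s['ee_pos'][:2],s['ee_pos'][2]-58))
    c=(120,60) if n=='scene' else (400,150)
    im=cv2.cvtColor(f['img'],cv2.COLOR_RGB2BGR)[c[1]:c[1]+190,c[0]:c[0]+190]
    im=cv2.resize(im,None,fx=2,fy=3)
    for w in (-112.5,-37.5,37.5,112.5):
        P=place(np.array([(w+a,b,24.) for a,b in((-35,-35),(-35,35),(35,35),(35,-35))]),(541,-220.5,1.3))
        cv2.polylines(im,[np.array([(proj(f,p)-c)*[2,3] for p in P],np.int32)],True,(0,255,255),1)
    ims.append(im)
cv2.imwrite('pics/p1.png',cv2.hconcat(ims))
to(653.5,-218,230,181.3)
E
```

```text
49.417747034111606 24.98875398651876 [-0.0115229   0.03522184 -2.78103994]
scene [ 6.7313e+02 -1.9440e+02 -4.9000e-01]
side [ 6.6363e+02 -2.1240e+02 -5.8000e-01]
pos [ 653.9 -216.9  229.5] [ 1.800e+02 -1.000e-01 -1.786e+02] t 9.2 shift cm [ 0.04 -0.11 -0.05] rot [ 0.    -0.001  0.002] rows 1.0
```

View pics/p1.png

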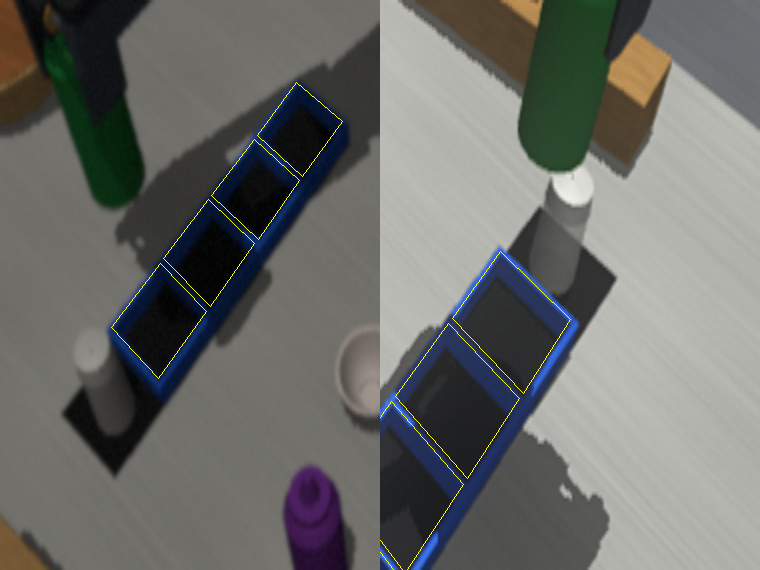

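The overlay fits all four wells in both views. The bottle hangs above the far well, with its bottom edge's lowest point at scene (177.5,129.3) and side (490,207.3). Checking that against the prediction.

```bash
python3 - <<'E'
from fit import *
s=sensors.state()
for n in('scene','side'):
    f=viewer.grab_frame(n)
    for z in (165,172,179):
        P=np.array([proj(f,(s['ee_pos'][0]+25*np.cos(t),s['ee_pos'][1]+25*np.sin(t),z)) for t in np.linspace(0,6.28,60)])
        i=P[:,1].argmax(); print(n,z,P[i].round(1),'l/r',P[:,0].min().round(1),P[:,0].max().round(1))
E
```

```text
scene 165 [176.1 132.8] l/r 165.0 193.1
scene 172 [174.8 130.2] l/r 163.6 192.0
scene 179 [173.5 127.6] l/r 162.2 190.9
side 165 [488.8 210. ] l/r 467.7 502.9
side 172 [490.  206.7] l/r 468.8 504.2
side 179 [491.2 203.3] l/r 469.8 505.5
```

>>> step_arm --plan '[0,0,3.0,0,0,0,0,0,3.5,0,0,0,0,0,3.5,0,0,0,0,0,3.0,0,0,0,0,0,1.5,0,0,0]'

```text
time_s: 9.68
ee_pos: [651.6, -216.2, 80.7]
ee_rot: [179.9, -0.4, -178.6]
force: [-1.0, 0.4, -2.1]
gripper_width: 49.2
gripper_force: 25.0
```

>>> step_arm --plan '[0,0,0.9,0,0,0,0,0,0.6,0,0,0,0,0,0.2,0,0,0,0,0,0.2,0,0,0,0,0,0,0,0,0]'

```text
time_s: 10.1
ee_pos: [655.0, -217.6, 67.3]
ee_rot: [-180.0, 0.1, -178.7]
force: [0.3, 0.5, -3.2]
gripper_width: 49.6
gripper_force: 25.0
```

>>> step_arm --plan '[0,0,0.2,0,0,0,0,0,0,0,0,0]'

```text
time_s: 10.27
ee_pos: [654.6, -217.5, 64.9]
ee_rot: [-180.0, 0.1, -178.7]
force: [-1.1, 0.5, -2.9]
gripper_width: 49.5
gripper_force: 25.0
```

>>> step_arm --plan '[0,0,0.2,0,0,0,0,0,0,0,0,0]'

```text
time_s: 10.43
ee_pos: [654.3, -217.3, 62.3]
ee_rot: [-180.0, 0.0, -178.7]
force: [-0.8, 0.3, -2.2]
gripper_width: 49.1
gripper_force: 25.0
```

>>> step_arm --plan '[0,0,0.1,0,0,0,0,0,0,0,0,0]'

```text
time_s: 10.6
ee_pos: [654.7, -217.3, 62.2]
ee_rot: [-180.0, 0.1, -178.7]
force: [-1.0, 1.2, 4.0]
gripper_width: 49.4
gripper_force: 25.0
```

Contact is at z 62, as predicted, so I release and rise.

>>> step_arm --plan '[0,0,0,0,0,0,0,0,0,0,0,0,0,0,0,0,0,0,0,0,0,0,0,0,0,0,0,0,0,0]' --hand 9.12

```text
time_s: 11.02
ee_pos: [654.1, -217.4, 60.9]
ee_rot: [180.0, -0.0, -178.7]
force: [0.5, -0.0, 0.3]
gripper_width: 79.8
gripper_force: 0.0
```

>>> step_arm --plan '[0,0,-1,0,0,0,0,0,-3,0,0,0,0,0,-3.5,0,0,0,0,0,-3.5,0,0,0,0,0,-3.5,0,0,0]'

```text
time_s: 11.43
ee_pos: [654.0, -217.3, 208.5]
ee_rot: [-180.0, 0.0, -178.7]
force: [0.4, 1.0, 0.1]
gripper_width: 91.0
gripper_force: 0.0
```

```bash
python3 - <<'E'
from fit import *
for n in('scene','side'):
    f=viewer.grab_frame(n)
    for r in viewer.pinpoint('bottle_green',f)[:2]: print(n,round(r['score'],2),onz(f,r['location'],4).round(0))
    for c,x0 in (('yellow',(514,169)),):print(c,bottle(f,c,x0))
to(514,169,210,189.3)
E
```

```text
scene 0.65 [ 660. -209.    4.]
yellow [512.5  167.5   -0.81]
side 0.62 [ 653. -220.    4.]
side 0.44 [551. -18.   4.]
yellow [514.5  170.    -0.91]
pos [ 654.7 -217.5  208.1] [-179.9    0.2 -178.7] t 11.6 shift cm [13.17 38.96 -0.28] rot [-0.001  0.003 -0.139] rows 10.0
```

>>> step_arm --plan '[1.2,3.6,0,0,0,0,1.2,3.6,0,0,0,0,1.2,3.6,0,0,0,0,1.2,3.6,0,0,0,0,1.2,3.6,0,0,0,0]'

```text
time_s: 12.05
ee_pos: [588.0, -37.3, 204.2]
ee_rot: [180.0, -0.2, -178.7]
force: [-0.0, 0.1, -0.6]
gripper_width: 90.8
gripper_force: 0.0
```

>>> step_arm --plan '[1.2,3.6,0,0,0,0,1.2,3.6,0,0,0,0,1.2,3.6,0,0,0,0,1.2,3.6,0,0,0,0,1.2,3.6,0,0,0,0]'

```text
time_s: 12.47
ee_pos: [523.8, 141.0, 204.5]
ee_rot: [-180.0, -0.2, -178.7]
force: [1.4, -0.1, 0.1]
gripper_width: 90.8
gripper_force: 0.0
```

>>> step_arm --plan '[1.2,2.9,0,0,0,0,0,0,0,0,0,-0.07,0,0,0,0,0,-0.07,0,0,0,0,0,0,0,0,0,0,0,0]'

```text
time_s: 12.88
ee_pos: [512.4, 168.4, 204.9]
ee_rot: [-180.0, -0.1, -170.7]
force: [-0.7, -0.0, -0.4]
gripper_width: 91.0
gripper_force: 0.0
```

```bash
python3 -c "
from h import *
to(513.5,169,73.5,189.3)"
```

```text
pos [512.4 168.4 204.9] [-1.800e+02 -1.000e-01 -1.707e+02] t 12.9 shift cm [-0.15  0.05 13.14] rot [-0.    -0.003 -0.001] rows 4.0
```

>>> step_arm --plan '[-0.1,0,3.0,0,0,0,0,0,3.5,0,0,0,0,0,3.5,0,0,0,0,0,2.0,0,0,0,0,0,1.1,0,0,0]'

```text
time_s: 13.3
ee_pos: [511.6, 167.3, 71.3]
ee_rot: [-180.0, -0.4, -170.8]
force: [-0.5, -0.8, 0.3]
gripper_width: 90.8
gripper_force: 0.0
```

>>> step_arm --plan '[0,0,0,0,0,0,0,0,0,0,0,0,0,0,0,0,0,0,0,0,0,0,0,0,0,0,0,0,0,0]' --hand 3

```text
time_s: 13.72
ee_pos: [515.0, 168.8, 76.3]
ee_rot: [180.0, 0.1, -170.7]
force: [0.0, -0.6, -0.7]
gripper_width: 60.6
gripper_force: 0.0
```

>>> step_arm --plan '[0,0,0,0,0,0,0,0,0,0,0,0,0,0,0,0,0,0,0,0,0,0,0,0]'

```text
time_s: 14.05
ee_pos: [514.6, 169.0, 75.8]
ee_rot: [180.0, 0.1, -170.6]
force: [0.7, 0.4, 3.6]
gripper_width: 49.2
gripper_force: 25.0
```

>>> step_arm --plan '[0,0,-0.8,0,0,0,0,0,-1.8,0,0,0,0,0,-3.0,0,0,0,0,0,-3.5,0,0,0,0,0,-3.5,0,0,0]'

```text
time_s: 14.47
ee_pos: [513.1, 168.3, 201.9]
ee_rot: [-180.0, -0.2, -170.6]
force: [0.8, 0.1, -2.3]
gripper_width: 49.5
gripper_force: 25.0
```

>>> step_arm --plan '[0,0,-2.0,0,0,0,0,0,-1.0,0,0,0,0,0,0,0,0,0]'

```text
time_s: 14.72
ee_pos: [515.1, 168.9, 233.3]
ee_rot: [180.0, 0.2, -170.7]
force: [0.6, 0.1, -2.9]
gripper_width: 49.2
gripper_force: 25.0
```

```bash
python3 - <<'E'
from fit import *
s=sensors.state(); print(s['gripper_width'],s['gripper_force'],s['force'])
f=viewer.grab_frame('scene'); print(bottle(f,'yellow',s['ee_pos'][:2],s['ee_pos'][2]-59.8))
to(578.5,-219.6,232,181.3)
E
```

```text
49.18261182751324 24.983561454573646 [ 0.55213518  0.11510682 -2.86247993]
[515.55 167.86  -0.86]
pos [514.  168.6 231.2] [ 180.     0.  -170.6] t 14.8 shift cm [ -0.05 -39.35  -0.08] rot [0.    0.    0.141] rows 10.0
```

>>> step_arm --plan '[0,-1.9,0,0,0,0,0,-3.7,0,0,0,0,0,-3.7,0,0,0,0,0,-3.7,0,0,0,0,0,-3.7,0,0,0,0]'

```text
time_s: 15.18
ee_pos: [539.8, 2.4, 228.3]
ee_rot: [179.9, -0.3, -170.6]
force: [1.1, 0.3, -1.8]
gripper_width: 49.5
gripper_force: 25.0
```

>>> step_arm --plan '[0,-3.7,0,0,0,0,0,-3.7,0,0,0,0,0,-3.7,0,0,0,0,0,-3.7,0,0,0,0,0,-3.7,0,0,0,0]'

```text
time_s: 15.6
ee_pos: [570.0, -180.1, 228.1]
ee_rot: [179.8, -0.3, -170.7]
force: [0.4, 0.6, -1.8]
gripper_width: 49.3
gripper_force: 25.0
```

>>> step_arm --plan '[0,-2.6,0,0,0,0,0,-1.5,0,0,0,0,0,0,0,0,0,0.07,0,0,0,0,0,0.07,0,0,0,0,0,0]'

```text
time_s: 16.02
ee_pos: [577.1, -218.5, 228.8]
ee_rot: [179.9, -0.2, -178.7]
force: [0.2, 0.3, -1.9]
gripper_width: 49.2
gripper_force: 25.0
```

>>> step_arm --plan '[0,0,0,0,0,0,0,0,0,0,0,0,0,0,0,0,0,0]'

```text
time_s: 16.27
ee_pos: [577.8, -218.4, 230.7]
ee_rot: [180.0, -0.0, -178.6]
force: [-0.7, 0.0, -2.1]
gripper_width: 49.0
gripper_force: 25.0
```

```bash
python3 -c "
from h import *
to(578.5,-219.6,63.5,181.3)"
```

```text
pos [ 577.8 -218.4  230.7] [ 180.    -0.  -178.6] t 16.3 shift cm [-0.08 -0.13 16.72] rot [ 0.001 -0.001  0.002] rows 5.0
```

>>> step_arm --plan '[0,-0.1,3.0,0,0,0,0,0,3.5,0,0,0,0,0,3.5,0,0,0,0,0,3.0,0,0,0,0,0,1.5,0,0,0]'

```text
time_s: 16.68
ee_pos: [575.5, -218.6, 82.0]
ee_rot: [179.8, -0.4, -178.6]
force: [-0.6, 0.3, -1.2]
gripper_width: 49.2
gripper_force: 25.0
```

>>> step_arm --plan '[0,0,0.9,0,0,0,0,0,0.6,0,0,0,0,0,0.2,0,0,0,0,0,0.2,0,0,0,0,0,0,0,0,0]'

```text
time_s: 17.1
ee_pos: [578.8, -220.3, 68.1]
ee_rot: [-180.0, 0.1, -178.7]
force: [-0.1, -1.0, -1.3]
gripper_width: 49.5
gripper_force: 25.0
```

>>> step_arm --plan '[0,0,0.1,0,0,0,0,0,0,0,0,0,0,0,0,0,0,0]'

```text
time_s: 17.35
ee_pos: [578.4, -220.2, 66.8]
ee_rot: [-180.0, 0.1, -178.7]
force: [-0.6, -0.9, -1.9]
gripper_width: 48.8
gripper_force: 25.0
```

>>> step_arm --plan '[0,0,0.2,0,0,0,0,0,0,0,0,0]'

```text
time_s: 17.52
ee_pos: [577.9, -220.1, 64.0]
ee_rot: [180.0, -0.0, -178.7]
force: [0.3, 1.3, -1.5]
gripper_width: 49.2
gripper_force: 25.0
```

>>> step_arm --plan '[0,0,0.1,0,0,0,0,0,0,0,0,0]'

```text
time_s: 17.68
ee_pos: [578.3, -220.0, 63.9]
ee_rot: [180.0, 0.0, -178.7]
force: [-0.2, 1.9, 2.9]
gripper_width: 49.3
gripper_force: 25.0
```

>>> step_arm --plan '[0,0,0,0,0,0,0,0,0,0,0,0,0,0,0,0,0,0,0,0,0,0,0,0,0,0,0,0,0,0]' --hand 9.12

```text
time_s: 18.1
ee_pos: [578.1, -220.1, 63.0]
ee_rot: [180.0, -0.0, -178.7]
force: [0.5, -0.1, -0.5]
gripper_width: 79.7
gripper_force: 0.0
```

>>> step_arm --plan '[0,0,-1,0,0,0,0,0,-3,0,0,0,0,0,-3.5,0,0,0,0,0,-3.5,0,0,0,0,0,-3.5,0,0,0]'

```text
time_s: 18.52
ee_pos: [577.8, -220.0, 210.5]
ee_rot: [-180.0, 0.0, -178.7]
force: [1.7, -0.2, 0.1]
gripper_width: 91.5
gripper_force: 0.0
```

```bash
python3 - <<'E'
from fit import *
for n in('scene','side'):
    f=viewer.grab_frame(n)
    for c in('yellow','white','red'):
        for r in viewer.pinpoint('bottle_'+c,f)[:2]: print(n,c,round(r['score'],2),onz(f,r['location'],4 if c=='yellow' else 16).round(0))
to(590,182,210,189.3)
E
```

```text
scene yellow 0.91 [ 580. -223.    4.]
scene white 0.92 [595. 180.  16.]
scene white 0.71 [593. 182.  16.]
scene red 0.92 [639. 328.  16.]
scene red 0.73 [690.  47.  16.]
side yellow 0.87 [ 576. -226.    4.]
side white 0.6 [592. 184.  16.]
side red 0.95 [615. 310.  16.]
side red 0.8 [656. 193.  16.]
pos [ 577.2 -219.8  206.5] [ 179.9   -0.2 -178.7] t 18.9 shift cm [-2.21 40.14 -0.3 ] rot [ 0.002 -0.003 -0.139] rows 10.0
```

>>> step_arm --plan '[-0.2,3.7,0,0,0,0,-0.2,3.7,0,0,0,0,-0.2,3.7,0,0,0,0,-0.2,3.7,0,0,0,0,-0.2,3.7,0,0,0,0]'

```text
time_s: 19.33
ee_pos: [583.0, -33.3, 206.8]
ee_rot: [180.0, -0.1, -178.7]
force: [1.2, -0.4, -0.1]
gripper_width: 91.0
gripper_force: 0.0
```

>>> step_arm --plan '[-0.2,3.7,0,0,0,0,-0.2,3.7,0,0,0,0,-0.2,3.7,0,0,0,0,-0.2,3.7,0,0,0,0,-0.2,3.7,0,0,0,0]'

```text
time_s: 19.75
ee_pos: [588.6, 152.0, 206.9]
ee_rot: [-180.0, -0.1, -178.7]
force: [0.1, -1.2, 0.7]
gripper_width: 91.5
gripper_force: 0.0
```

>>> step_arm --plan '[-0.2,3.1,0,0,0,0,0,0,0,0,0,-0.07,0,0,0,0,0,-0.07,0,0,0,0,0,0,0,0,0,0,0,0]'

```text
time_s: 20.17
ee_pos: [590.3, 181.2, 207.1]
ee_rot: [-180.0, -0.1, -170.7]
force: [0.4, -1.4, -0.5]
gripper_width: 91.1
gripper_force: 0.0
```

```bash
python3 -c "
from h import *
to(590,182,75,189.3)"
```

```text
pos [590.3 181.2 207.1] [-1.800e+02 -1.000e-01 -1.707e+02] t 20.2 shift cm [-1.000e-02  8.000e-02  1.321e+01] rot [-0.    -0.002 -0.001] rows 4.0
```

>>> step_arm --plan '[0,0.1,3.0,0,0,0,0,0,3.5,0,0,0,0,0,3.5,0,0,0,0,0,2.0,0,0,0,0,0,1.3,0,0,0]'

```text
time_s: 20.58
ee_pos: [588.4, 181.0, 71.5]
ee_rot: [-180.0, -0.3, -170.8]
force: [0.2, 0.3, 0.3]
gripper_width: 91.5
gripper_force: 0.0
```

>>> step_arm --plan '[0,0,0,0,0,0,0,0,0,0,0,0,0,0,0,0,0,0,0,0,0,0,0,0,0,0,0,0,0,0]' --hand 3

```text
time_s: 21.0
ee_pos: [591.4, 182.4, 76.5]
ee_rot: [180.0, 0.1, -170.7]
force: [-0.4, -0.7, -0.2]
gripper_width: 60.5
gripper_force: 0.0
```

>>> step_arm --plan '[0,0,0,0,0,0,0,0,0,0,0,0,0,0,0,0,0,0,0,0,0,0,0,0]'

```text
time_s: 21.33
ee_pos: [591.1, 182.7, 76.0]
ee_rot: [180.0, 0.1, -170.7]
force: [0.2, -0.1, 4.5]
gripper_width: 49.2
gripper_force: 24.9
```

```bash
python3 - <<'E'
from h import *
s=sensors.state(); print(s['gripper_width'],s['gripper_force'],s['ee_pos'])
a=[cv2.cvtColor(viewer.grab_frame(n)['img'],cv2.COLOR_RGB2BGR) for n in('scene','side')]
cv2.imwrite('pics/w.png',cv2.resize(cv2.hconcat([a[0][140:340,200:430],a[1][40:240,200:430]]),None,fx=1.7,fy=2.5))
E
```

```text
49.24262230322982 24.92873723851517 [591.11164191 182.65668034  75.99156754]
```

View pics/w.png

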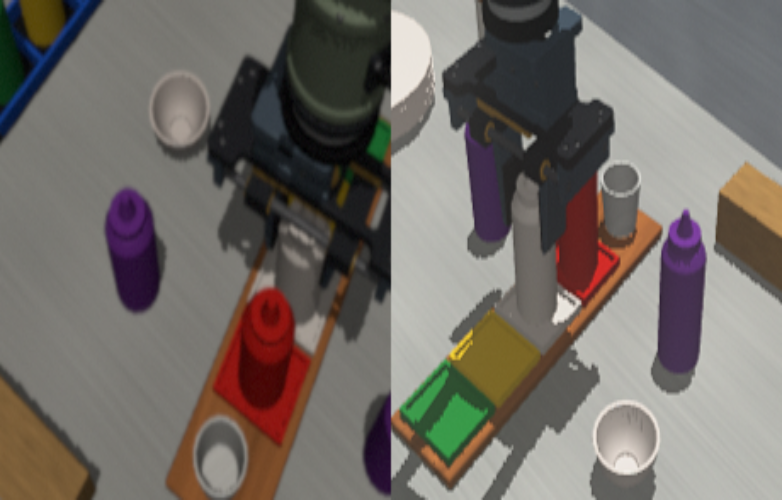

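White (scene crop 300,250) is gripped upright at 49 mm. Bowl and red are undisturbed, with the red tip at scene (358,258).

>>> step_arm --plan '[0,0,-0.8,0,0,0,0,0,-1.8,0,0,0,0,0,-3.0,0,0,0,0,0,-3.5,0,0,0,0,0,-3.5,0,0,0]'

```text
time_s: 21.85
ee_pos: [589.3, 181.6, 201.2]
ee_rot: [-179.9, -0.2, -170.7]
force: [0.3, 0.7, -2.0]
gripper_width: 49.4
gripper_force: 24.9
```

>>> step_arm --plan '[0,0,-2.0,0,0,0,0,0,-1.0,0,0,0,0,0,0,0,0,0]'

```text
time_s: 22.1
ee_pos: [591.4, 182.3, 233.2]
ee_rot: [180.0, 0.2, -170.7]
force: [-0.0, -0.7, -2.5]
gripper_width: 49.5
gripper_force: 24.9
```

```bash
python3 -c "
from h import *
to(503.5,-221.3,232,181.3)"
```

```text
pos [591.4 182.3 233.2] [ 180.     0.2 -170.7] t 22.1 shift cm [ 15.22 -38.4    0.06] rot [0.    0.004 0.14 ] rows 10.0
```

>>> step_arm --plan '[0.7,-1.8,0,0,0,0,1.4,-3.6,0,0,0,0,1.4,-3.6,0,0,0,0,1.4,-3.6,0,0,0,0,1.4,-3.6,0,0,0,0]'

```text
time_s: 22.52
ee_pos: [552.6, 10.7, 228.2]
ee_rot: [180.0, -0.3, -170.6]
force: [0.2, 0.0, -2.3]
gripper_width: 49.3
gripper_force: 24.9
```

>>> step_arm --plan '[1.4,-3.6,0,0,0,0,1.4,-3.6,0,0,0,0,1.4,-3.6,0,0,0,0,1.4,-3.6,0,0,0,0,1.4,-3.6,0,0,0,0]'

```text
time_s: 22.93
ee_pos: [512.7, -178.1, 228.4]
ee_rot: [179.9, -0.3, -170.6]
force: [0.8, 0.4, -2.1]
gripper_width: 49.1
gripper_force: 24.9
```

>>> step_arm --plan '[1.2,-2.9,0,0,0,0,0.6,-1.3,0,0,0,0,0,0,0,0,0,0.07,0,0,0,0,0,0.07,0,0,0,0,0,0]'

```text
time_s: 23.35
ee_pos: [502.4, -221.1, 228.3]
ee_rot: [179.9, -0.3, -178.8]
force: [-0.1, 0.0, -1.8]
gripper_width: 49.3
gripper_force: 24.9
```

>>> step_arm --plan '[0,0,0,0,0,0,0,0,0,0,0,0,0,0,0,0,0,0]'

```text
time_s: 23.6
ee_pos: [503.7, -220.7, 230.4]
ee_rot: [180.0, -0.1, -178.6]
force: [0.6, 0.3, -0.7]
gripper_width: 49.8
gripper_force: 24.9
```

```bash
python3 -c "
from h import *
to(503.5,-221.3,64,181.3)"
```

```text
pos [ 503.7 -220.7  230.4] [ 1.800e+02 -1.000e-01 -1.786e+02] t 23.6 shift cm [ 0.   -0.07 16.64] rot [ 0.001 -0.001  0.002] rows 4.0
```

>>> step_arm --plan '[0,0,3.0,0,0,0,0,0,3.5,0,0,0,0,0,3.5,0,0,0,0,0,3.0,0,0,0,0,0,1.5,0,0,0]'

```text
time_s: 24.02
ee_pos: [501.5, -219.6, 82.2]
ee_rot: [179.8, -0.3, -178.6]
force: [-0.8, 0.3, -2.0]
gripper_width: 49.5
gripper_force: 24.9
```

>>> step_arm --plan '[0,0,0.9,0,0,0,0,0,0.6,0,0,0,0,0,0.2,0,0,0,0,0,0.2,0,0,0,0,0,0,0,0,0]'

```text
time_s: 24.43
ee_pos: [504.7, -221.4, 68.0]
ee_rot: [-180.0, 0.1, -178.7]
force: [0.4, -0.6, -1.6]
gripper_width: 49.0
gripper_force: 24.9
```

>>> step_arm --plan '[0,0,0.1,0,0,0,0,0,0,0,0,0]'

```text
time_s: 24.6
ee_pos: [504.5, -221.4, 66.9]
ee_rot: [-180.0, 0.1, -178.7]
force: [-0.5, 0.3, -2.8]
gripper_width: 49.2
gripper_force: 24.9
```

>>> step_arm --plan '[0,0,0.2,0,0,0,0,0,0,0,0,0]'

```text
time_s: 24.77
ee_pos: [504.0, -221.1, 64.2]
ee_rot: [-180.0, 0.0, -178.7]
force: [0.1, 0.2, -2.1]
gripper_width: 49.8
gripper_force: 24.9
```

>>> step_arm --plan '[0,0,0.1,0,0,0,0,0,0,0,0,0]'

```text
time_s: 24.93
ee_pos: [504.5, -221.1, 64.0]
ee_rot: [-180.0, 0.1, -178.7]
force: [-1.2, 0.4, 3.3]
gripper_width: 49.2
gripper_force: 24.9
```

>>> step_arm --plan '[0,0,0,0,0,0,0,0,0,0,0,0,0,0,0,0,0,0,0,0,0,0,0,0,0,0,0,0,0,0]' --hand 9.12

```text
time_s: 25.35
ee_pos: [504.0, -221.2, 63.0]
ee_rot: [180.0, -0.0, -178.7]
force: [-0.1, 0.1, 1.0]
gripper_width: 80.3
gripper_force: 0.0
```

>>> step_arm --plan '[0,0,-1,0,0,0,0,0,-3,0,0,0,0,0,-3.5,0,0,0,0,0,-3.5,0,0,0,0,0,-3.5,0,0,0]'

```text
time_s: 25.77
ee_pos: [503.7, -221.1, 210.5]
ee_rot: [-180.0, 0.0, -178.7]
force: [0.8, -1.2, -0.8]
gripper_width: 91.2
gripper_force: 0.0
```

```bash
python3 - <<'E'
from fit import *
for n in('scene','side'):
    f=viewer.grab_frame(n)
    for r in viewer.pinpoint('bottle_white',f)[:2]: print(n,round(r['score'],2),onz(f,r['location'],4).round(0))
    print(bottle(f,'red',(664,191)))
to(664,190.5,208,189.3)
E
```

```text
scene 0.83 [ 504. -221.    4.]
[665.5  191.    -0.87]
side 0.84 [ 504. -214.    4.]
[ 6.775e+02  2.085e+02 -2.200e-01]
pos [ 504.4 -221.4  209.7] [-179.9    0.2 -178.7] t 26.0 shift cm [-16.91  40.81   0.17] rot [-0.001  0.003 -0.139] rows 11.0
```

>>> step_arm --plan '[-1.5,3.7,0,0,0,0,-1.5,3.7,0,0,0,0,-1.5,3.7,0,0,0,0,-1.5,3.7,0,0,0,0,-1.5,3.7,0,0,0,0]'

```text
time_s: 26.38
ee_pos: [573.9, -32.7, 206.5]
ee_rot: [180.0, -0.2, -178.7]
force: [1.4, 0.3, -0.4]
gripper_width: 91.3
gripper_force: 0.0
```

>>> step_arm --plan '[-1.5,3.7,0,0,0,0,-1.5,3.7,0,0,0,0,-1.5,3.7,0,0,0,0,-1.5,3.7,0,0,0,0,-1.5,3.7,0,0,0,0]'

```text
time_s: 26.8
ee_pos: [644.7, 154.0, 206.2]
ee_rot: [-180.0, -0.2, -178.7]
force: [0.8, -1.0, 0.1]
gripper_width: 91.2
gripper_force: 0.0
```

>>> step_arm --plan '[-1.8,3.7,0,0,0,0,0,0,0,0,0,-0.07,0,0,0,0,0,-0.07,0,0,0,0,0,0,0,0,0,0,0,0]'

```text
time_s: 27.22
ee_pos: [661.8, 189.5, 206.5]
ee_rot: [-180.0, -0.2, -170.7]
force: [-0.3, -0.4, -0.4]
gripper_width: 91.5
gripper_force: 0.0
```

```bash
python3 -c "
from h import *
to(664.5,190.5,75,189.3)"
```

```text
pos [661.8 189.5 206.5] [-180.    -0.2 -170.7] t 27.2 shift cm [-0.32  0.05 13.15] rot [-0.    -0.003 -0.001] rows 4.0
```

>>> step_arm --plan '[-0.2,0,3.0,0,0,0,0,0,3.5,0,0,0,0,0,3.5,0,0,0,0,0,2.0,0,0,0,0,0,1.2,0,0,0]'

```text
time_s: 27.63
ee_pos: [662.0, 188.6, 72.2]
ee_rot: [-180.0, -0.4, -170.8]
force: [-0.2, -0.1, 0.4]
gripper_width: 90.9
gripper_force: 0.0
```

>>> step_arm --plan '[0,0,0,0,0,0,0,0,0,0,0,0,0,0,0,0,0,0,0,0,0,0,0,0,0,0,0,0,0,0]' --hand 3

```text
time_s: 28.05
ee_pos: [665.5, 190.2, 78.0]
ee_rot: [180.0, 0.2, -170.7]
force: [-0.4, -0.3, -0.3]
gripper_width: 61.0
gripper_force: 0.0
```

>>> step_arm --plan '[0,0,0,0,0,0,0,0,0,0,0,0,0,0,0,0,0,0,0,0,0,0,0,0]'

```text
time_s: 28.38
ee_pos: [665.0, 190.5, 77.2]
ee_rot: [180.0, 0.1, -170.6]
force: [0.2, 2.1, 4.6]
gripper_width: 49.7
gripper_force: 25.0
```

Red is gripped, with place contact expected at z of about 65. The target is the near well at (428.5, -223).

>>> step_arm --plan '[0,0,-0.8,0,0,0,0,0,-1.8,0,0,0,0,0,-3.0,0,0,0,0,0,-3.5,0,0,0,0,0,-3.5,0,0,0]'

```text
time_s: 28.8
ee_pos: [663.4, 189.4, 202.2]
ee_rot: [-180.0, -0.2, -170.7]
force: [0.8, 0.9, -1.8]
gripper_width: 49.2
gripper_force: 25.0
```

>>> step_arm --plan '[0,0,-2.0,0,0,0,0,0,-1.0,0,0,0,0,0,0,0,0,0,0,0,0,0,0,0]'

```text
time_s: 29.13
ee_pos: [663.8, 189.7, 230.8]
ee_rot: [-180.0, -0.1, -170.7]
force: [0.9, -0.3, -2.7]
gripper_width: 48.9
gripper_force: 25.0
```

```bash
python3 - <<'E'
from fit import *
s=sensors.state()
f=viewer.grab_frame('scene'); print(bottle(f,'red',s['ee_pos'][:2],s['ee_pos'][2]-61))
to(428.5,-223,232,181.3)
E
```

```text
[672.84 190.66  -0.68]
pos [663.4 189.5 229.7] [-180.    -0.3 -170.7] t 29.2 shift cm [ 29.88 -36.89  -0.08] rot [-0.001 -0.004  0.14 ] rows 12.0
```

>>> step_arm --plan '[1.3,-1.6,0,0,0,0,2.5,-3.1,0,0,0,0,2.5,-3.1,0,0,0,0,2.5,-3.1,0,0,0,0,2.5,-3.1,0,0,0,0]'

```text
time_s: 29.6
ee_pos: [573.2, 32.2, 229.2]
ee_rot: [180.0, -0.3, -170.6]
force: [0.6, 0.0, -1.9]
gripper_width: 49.4
gripper_force: 25.0
```

>>> step_arm --plan '[2.5,-3.1,0,0,0,0,2.5,-3.1,0,0,0,0,2.5,-3.1,0,0,0,0,2.5,-3.1,0,0,0,0,2.5,-3.1,0,0,0,0]'

```text
time_s: 30.02
ee_pos: [475.0, -140.8, 229.9]
ee_rot: [179.9, -0.2, -170.6]
force: [0.4, -0.5, -1.7]
gripper_width: 49.3
gripper_force: 25.0
```

>>> step_arm --plan '[2.5,-3.1,0,0,0,0,2.3,-2.8,0,0,0,0,1.2,-1.5,0,0,0,0,0,0,0,0,0,0.07,0,0,0,0,0,0.07]'

```text
time_s: 30.43
ee_pos: [428.3, -223.1, 229.8]
ee_rot: [179.9, -0.2, -179.0]
force: [-0.4, -1.0, -2.4]
gripper_width: 49.4
gripper_force: 25.0
```

>>> step_arm --plan '[0,0,0,0,0,0,0,0,0,0,0,0,0,0,0,0,0,0,0,0,0,0,0,0]'

```text
time_s: 30.77
ee_pos: [430.2, -222.1, 231.5]
ee_rot: [180.0, -0.1, -178.6]
force: [-0.3, 0.1, -2.6]
gripper_width: 48.9
gripper_force: 25.0
```

```bash
python3 - <<'E'
from fit import *
s=sensors.state()
for n in('scene','side'):
    f=viewer.grab_frame(n)
    m=cmask(f,'red').astype(np.uint8)
    k,l,st,c=cv2.connectedComponentsWithStats(m); i=1+st[1:,4].argmax(); ys,xs=np.where(l==i)
    low=ys.max(); print(n,'low',low,xs[ys>=low-1].mean(),'l/r at low-15',xs[ys==low-15].min(),xs[ys==low-15].max())
    P=np.array([proj(f,(s['ee_pos'][0]+25*np.cos(t),s['ee_pos'][1]+25*np.sin(t),s['ee_pos'][2]-61)) for t in np.linspace(0,6.28,60)])
    j=P[:,1].argmax(); print('  exp',P[j].round(1),'l/r',P[:,0].min().round(1),P[:,0].max().round(1))
to(428.5,-223,65,181.3)
E
```

```text
scene low 317 363.6 l/r at low-15 338 372
  exp [259.8  60.4] l/r 248.7 273.6
side low 277 406.0 l/r at low-15 392 399
  exp [386.3 303.1] l/r 364.8 405.5
pos [ 430.4 -222.2  231.8] [ 180.    -0.  -178.6] t 30.9 shift cm [ 0.19 -0.08 16.68] rot [ 0.    -0.     0.002] rows 5.0
```

>>> step_arm --plan '[0.2,-0.1,3.0,0,0,0,0,0,3.5,0,0,0,0,0,3.5,0,0,0,0,0,3.0,0,0,0,0,0,1.5,0,0,0]'

```text
time_s: 31.28
ee_pos: [426.2, -222.1, 83.7]
ee_rot: [179.8, -0.3, -178.6]
force: [-0.0, 0.8, -2.5]
gripper_width: 49.2
gripper_force: 25.0
```

>>> step_arm --plan '[0,0,0.9,0,0,0,0,0,0.6,0,0,0,0,0,0.2,0,0,0,0,0,0.2,0,0,0,0,0,0,0,0,0]'

```text
time_s: 31.7
ee_pos: [429.1, -223.9, 68.9]
ee_rot: [-180.0, 0.1, -178.7]
force: [-1.0, 0.0, -2.8]
gripper_width: 49.1
gripper_force: 25.0
```

>>> step_arm --plan '[0,0,0.1,0,0,0,0,0,0,0,0,0]'

```text
time_s: 31.87
ee_pos: [428.9, -223.8, 67.8]
ee_rot: [-180.0, 0.1, -178.7]
force: [0.2, 0.2, -2.5]
gripper_width: 49.4
gripper_force: 25.0
```

>>> step_arm --plan '[0,0,0.1,0,0,0,0,0,0,0,0,0]'

```text
time_s: 32.03
ee_pos: [428.5, -223.7, 66.3]
ee_rot: [-180.0, 0.0, -178.7]
force: [-0.6, 0.8, -1.4]
gripper_width: 49.5
gripper_force: 25.0
```

>>> step_arm --plan '[0,0,0.1,0,0,0,0,0,0,0,0,0]'

```text
time_s: 32.2
ee_pos: [428.6, -223.7, 65.2]
ee_rot: [-180.0, 0.0, -178.7]
force: [0.1, -0.8, -2.5]
gripper_width: 49.3
gripper_force: 25.0
```

>>> step_arm --plan '[0,0,0.1,0,0,0,0,0,0,0,0,0]'

```text
time_s: 32.37
ee_pos: [429.1, -223.7, 65.1]
ee_rot: [-180.0, 0.1, -178.7]
force: [-1.0, 1.1, 5.4]
gripper_width: 49.2
gripper_force: 25.0
```

Contact. I release, rise, and back off toward the board side for a clear view.

>>> step_arm --plan '[0,0,0,0,0,0,0,0,0,0,0,0,0,0,0,0,0,0,0,0,0,0,0,0,0,0,0,0,0,0]' --hand 9.12

```text
time_s: 32.78
ee_pos: [428.4, -223.6, 64.1]
ee_rot: [180.0, -0.0, -178.7]
force: [0.5, 1.0, -0.2]
gripper_width: 79.4
gripper_force: 0.0
```

>>> step_arm --plan '[0,0,-1,0,0,0,0,0,-3,0,0,0,0,0,-3.5,0,0,0,0,0,-3.5,0,0,0,0,0,-3.5,0,0,0]'

```text
time_s: 33.2
ee_pos: [428.0, -223.4, 210.5]
ee_rot: [180.0, -0.0, -178.7]
force: [-0.3, -0.4, -0.4]
gripper_width: 91.2
gripper_force: 0.0
```

>>> step_arm --plan '[0,3.5,0,0,0,0,0,3.5,0,0,0,0,0,3.5,0,0,0,0,0,3.5,0,0,0,0,0,3.5,0,0,0,0]'

```text
time_s: 33.62
ee_pos: [423.9, -47.3, 209.2]
ee_rot: [180.0, 0.0, -178.7]
force: [-0.1, 0.1, -0.9]
gripper_width: 90.9
gripper_force: 0.0
```

>>> step_arm --plan '[0,3.5,0,0,0,0,0,3.5,0,0,0,0,0,3.5,0,0,0,0,0,0,0,0,0,0]'

```text
time_s: 33.95
ee_pos: [421.5, 61.3, 209.2]
ee_rot: [179.8, 0.0, -178.3]
force: [-0.5, -0.2, 0.5]
gripper_width: 91.4
gripper_force: 0.0
```

```bash
python3 - <<'E'
from fit import *
ims=[]
for n in('scene','side'):
    f=viewer.grab_frame(n)
    for c,w in (('red',-112.5),('white',-37.5),('yellow',37.5),('green',112.5)):
        p=place(np.array([[w,0,4.]]),(541,-220.5,1.3))[0]
        r=viewer.pinpoint('bottle_'+c,f)[:3]
        print(n,c,'well',p.round(0)[:2],[(round(q['score'],2),onz(f,q['location'],4).round(0)[:2].tolist()) for q in r],bottle(f,c,p[:2],4) if c!='white' else '')
    for r in viewer.pinpoint('bowl',f)[:1]: print('bowl',onz(f,r['location'],0).round(0))
    c=(130,50) if n=='scene' else (310,120)
    ims.append(cv2.cvtColor(f['img'],cv2.COLOR_RGB2BGR)[c[1]:c[1]+260,c[0]:c[0]+190])
cv2.imwrite('pics/end.png',cv2.resize(cv2.hconcat(ims),None,fx=2.1,fy=2.1,interpolation=cv2.INTER_CUBIC))
E
```

```text
scene red well [ 429. -223.] [(0.79, [634.0, 329.0]), (0.68, [428.0, -225.0])] [ 431.03 -220.55   -0.83]
scene white well [ 504. -221.] [(0.67, [506.0, -220.0]), (0.38, [545.0, -216.0]), (0.26, [658.0, 190.0])] 
scene yellow well [ 578. -220.] [(0.63, [575.0, -223.0])] [ 577.99 -220.15   -0.82]
scene green well [ 653. -218.] [(0.89, [657.0, -206.0])] [ 653.97 -217.45   -0.82]
bowl [553. -12.  -0.]
side red well [ 429. -223.] [(0.94, [423.0, -224.0]), (0.61, [676.0, 29.0])] [ 4.3803e+02 -2.1555e+02 -3.9000e-01]
side white well [ 504. -221.] [(0.94, [505.0, -218.0])] 
side yellow well [ 578. -220.] [(0.9, [578.0, -225.0])] [ 581.49 -218.15   -0.83]
side green well [ 653. -218.] [(0.59, [653.0, -220.0]), (0.36, [420.0, -226.0])] [ 6.6997e+02 -2.1145e+02 -2.9000e-01]
bowl [557.  -7.   0.]
```

View pics/end.png

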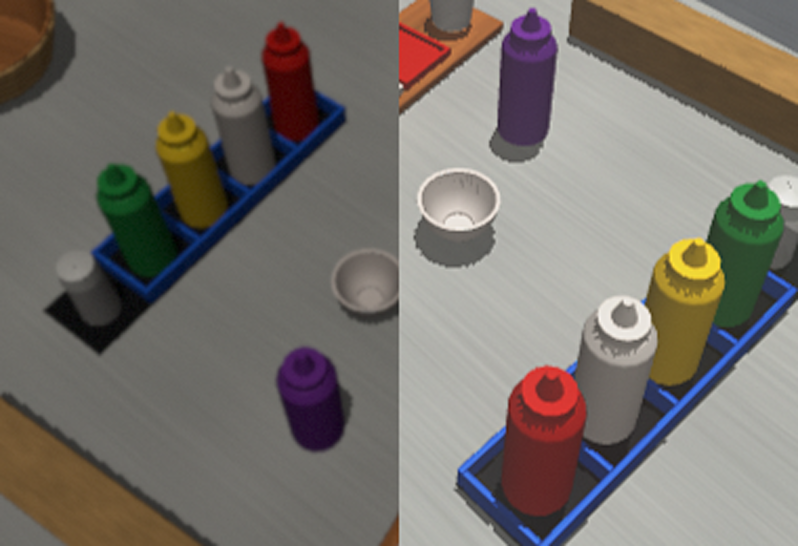

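All four bottles stand upright and centred in the wells, near to far: red (545,440), white (617,370), yellow (687,310) and green (745,255) in the side crop. The bowl is where it was. Handing in.

```bash
python3 -c "
from h import *
print(env.job_done())"
```

```text
the job is handed in; nothing more can be done
None
```

The job is handed in, verdict not shown: the last pictures have all four bottles upright and released in the rack in reverse order (green in the far well, then yellow, white, red nearest the robot), and the bowl where it started.

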